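# Oven door hinge hold test

### The job

Test the repaired friction hinge of the small white oven: first move the tall yellow spray can out of the door's way and stand it upright, wholly on the square blue pad; then open the door until it lines up with the red pointer of the angle gauge beside it, and let go. Then check that the hinge holds, by hanging the steel test weight by its hook on the door's handle bar so that it hangs freely and still while the door stays in line with the pointer. Do not move the pointer, do not knock the can over, and leave the jar, mug, multimeter and screwdriver where they are.

Things in the scene. Friction and masses are not known exactly. Their poses are not given: they have to be found in the camera images.
- oven: Small white oven, fixed, 250 deep x 310 wide x 220 high. Origin: centre of its underside; x from front to back, z up. The door is on the front, which faces the robot's right (world -y) within 12 degrees. At y = -0.16 beside the door stands the white gauge arc (4 thick), reaching 140 out from the front and 180 high.
- door (a joint): Angle of the oven door in rad: 0 = shut (upright), grows as its top swings outward and down (to the oven's -x); limit 1.35. Hinge along its lower edge. A stiff friction hinge: it stays where it is left, takes about 2.6 N m to turn (about 8 to 14 N at the handle) and carries the test weight.
- door_hinge (a point): Point on the hinge line, midway along the door's lower edge, 40 above the table. Axes turn with the door: y along the hinge line, z up the door, -x outward. The door panel is 220 wide (y), 185 high (z) and 12 thick.
- door_handle (a point): Middle of the door's steel handle bar: 12 diameter, 170 long along y, at x = -0.035, z = +0.21 from the hinge point in the door's frame (so it stands 35 out from the panel and 25 beyond its upper edge, free all round but for two black brackets at y = +-0.085). Axes turn with the door, as at the hinge.
- mark (a joint): Angle in rad of the red pointer, measured about the same hinge line and from the same zero as the door: the door is set when both angles agree. The pointer is stiff but can be pushed; leave it.
- mark_tip (a point): Outer end of the red pointer, a 6 wide bar that reaches 187 from the hinge line, 128 from the door's middle towards the gauge side (oven's -y). Its z axis points along the pointer.
- can: Spray can standing in the door's way: 52 diameter, yellow with a blue band, up to 155; red cap of 42 diameter from 162 to the top at 205. Origin: centre of its foot, z up. About 0.22 kg.
- pad: Blue square pad, fixed, 120 x 120 x 3; origin: centre of its underside, x and y along its sides.
- weight: Steel test weight standing on the bench, about 0.4 kg, 160 high; origin: centre of its foot, z up. A cylinder of 42 diameter, 36 high; above it a flat hook (18 wide along y, 5 thick): a shank at x = -0.0185, an inverted V with its apex on the axis, and a downturned tip at x = +0.0185 ending 89 above the foot. So the mouth opens to +x, from z = 0.036 to 0.089.
- weight_crown (a point): Where the centre of the handle bar lies when the weight hangs on it: on the weight's axis, 107 above its foot, under the hook's apex. Axes as the weight's. Above the hook is the weight's orange grip block: 14 x 14 (sides along the weight's x and y), from 122 to 160 above the foot.
- jar: Bystander: amber glass jar, 52 diameter, 75 high; origin centre of its foot.
- mug: Bystander: white mug, 76 diameter, 90 high, handle at its +y; origin centre of its foot.
- meter: Bystander: yellow multimeter lying flat, 80 (x) x 150 (y) x 42 high; origin centre of its underside.
- driver: Bystander: screwdriver lying along its x, under 35 high and about 0.2 long.
Mind the look-alikes: they are no part of the job. What is shaped like the can but pink is not meant.

How it is judged:
By the outcome, as a careful person would: the job done as asked, in the order asked, and still so for the second after the job is handed in, with the robot touching nothing.
It also fails if it takes over 72 s, if anything falls off the work surface, if the arm or the gripper's body presses on something with over 40 N, if the wrist force passes 120 N, or if a joint passes its speed limit or range.

### The arm

A 7-joint arm with a two-finger parallel gripper is mounted at the origin on the work surface. World frame = base frame: x ahead of the robot, y to its left, z up, the work surface at z = 0. Lengths are in mm, angles in rad, forces in N, time in s.
With the tool pointing down it reaches from about 400 to 900 mm from the base axis. Payload 5.6 kg.
Tool frame: the origin (TCP) lies midway between the tips of the shut fingers; the grasp point (between the pads) lies 19 mm behind it; z points along the fingers, y is the line along which they close (so a half turn about z gives the same grasp; the last joint's range is limited). The gripper opens to 92 mm and grips with 3 to 60 N. Pads are 20 mm wide; open, the fingers measure 128 mm over their backs; the gripper's body (75 mm by 189 mm) begins 69 mm behind the grasp point.
Start: joints at [1.092, 0.468, -0.012, 1.603, 0.006, 1.071, -0.056], TCP at [274.35, -589.272, 214.592] pointing down, gripper open.
Joint ranges: [-2.53, 2.53], [-0.31, 2.02], [-1.57, 1.55], [0.28, 2.44], [-1.29, 4.43], [0.15, 1.84], [-2.92, 2.92]. Speed limits (rad/s): [2.57, 2.57, 3.14, 3.14, 3.14, 3.14, 3.14].

### API

Orientations are given as a rotation vector (axis times angle).
In Python, from cell import robot, grip, kin, viewer gives the robot as it stands. Calls block until the motion is done:
- robot.movep(position, orientation): joint-space move of the TCP to a pose.
- robot.servo_line(position, feed=150, rotation=None): straight line of the TCP; rotation=None keeps the orientation; feed is the mean speed in mm/s.
- robot.goto_joints(angles): joint-space move.
- grip(opening, newtons=None): opening from 0.0 (shut) to 1.0 (fully open); newtons is the grip in N (None keeps the last); returns when the fingers have stopped.
- robot.hold(seconds).
- kin.ik(position, orientation): joint angles nearest the present ones, or None.
- robot.observe(): the state.
- viewer.read_camera(name): name is "scene" or "side" or "wrist"; returns the picture (400x640x3 uint8, red, green, blue); there is no depth.
- viewer.camera_info(name): a dict with "camera_matrix" (3x3 intrinsics, pixels), "R" (3x3) and "t" (3): a world point X has camera coordinates R X + t. Camera axes: x right, y down, z forward; pixel columns grow to the right and rows downward; lengths in mm; the calibration is good to about 2 mm. A picture is of the moment at which its call begins: read the wrist's pose just before it. camera_info takes no time and is no camera call; for the wrist camera it gives the pose at the moment of the call.
A pose or a line that the arm cannot do raises robot.IKError and nothing moves.
- robot.job_done(): hands the job in; it is judged then, once.
Trained networks look in the newest picture that a camera, given by its name, has taken for a name from the list of things; names that differ only in an ending like _2 or _b are one class to them, and where a whole thing is asked for, a point or a joint stands for the part that bears it (a point fixed in the world has none). Each returns a list of dicts, best first, with "confidence" (0 to 1); they miss things now and then, are a little off and sometimes report something else, mostly with a low value. They report only what shows in the picture. A call takes as long as a camera call. They do not tell look-alikes from the thing itself.
- viewer.silhouettes(name, camera): "mask" (400x640 bool, what is visible of it).
- viewer.pinpoint(name, camera): "at" ([x, y, z] in mm, in the coordinates of the camera as it stood for that picture, good to about 4 mm: a listed point, or the origin of a listed thing).
The state is a dict: "t": time; "joints": joint angles; "joint_velocities": joint speeds; "joint_torque": joint torques, N m; "tcp_pos": TCP position; "tcp_rot": TCP orientation; "contact_force": force on the tool from outside, world axes, zero at the start; "wrist_torque": the same for the moment, N m; "grip_width": opening from 0.0 (shut) to 1.0 (fully open); "grip_force": force on a finger pad.
Only numpy, scipy, OpenCV 4.12 (cv2) and the standard library are available. Lean on these libraries where they do the work, as an engineer would, in place of code of your own. Each camera call takes 0.05 s, during which the arm holds its last target. There are 200 camera calls.

## Working session

There is one attempt and no reset: what is moved stays moved. The work goes in short steps, each a Python script; the robot and the scene stay as the last script left them, time stands still between calls to the robot, and variables do not carry over. Pictures are saved under pics/ and viewed, at most 10 in all, crops included, and the job is handed in when it is done.

```bash
ls; mkdir -p pics
cat > h.py <<'E'
import numpy as np, cv2
from scipy.spatial.transform import Rotation as Rn
from cell import robot, grip, kin, viewer
def snap(cam,fn=None):
    info=viewer.camera_info(cam); im=viewer.read_camera(cam)
    if fn: cv2.imwrite('pics/'+fn,im[:,:,::-1])
    return im,info
def toW(p,info): return np.array(info['R']).T@(np.array(p)-np.array(info['t']))
def pix(p,info):
    q=np.array(info['camera_matrix'])@np.array(p); return q[:2]/q[2]
def find(name,cam,info):
    return [(round(d['confidence'],2),toW(d['at'],info).round(1),pix(d['at'],info).round()) for d in viewer.pinpoint(name,cam)]
E
python3 - <<'E'
from h import *
ims=[]
for c in ['scene','side']:
    im,i=snap(c,c+'0.png'); print(c,'cam at',toW([0,0,0],i).round())
    for n in ['oven','door_hinge','door_handle','mark_tip','can','pad','weight','weight_crown','jar','mug','meter','driver']:
        print(n,*[f"{a} {b} {p}" for a,b,p in find(n,c,i)],sep='\n   ')
print(robot.observe()['t'],robot.observe()['tcp_rot'])
E
```

```text
pics
scene cam at [1053.  378.  828.]
oven
door_hinge
door_handle
   0.83 [584.7 174.7 247.8] [401. 234.]
mark_tip
   0.88 [698.   71.8 173.6] [324. 268.]
can
   0.82 [724.2   4.4   1.3] [297. 303.]
   0.74 [541.4  56.    2.4] [359. 265.]
   0.67 [316.9 178.3  -0.4] [443. 235.]
   0.57 [800.2 -89.7   1.5] [246. 304.]
pad
   0.67 [ 667.9 -219.8    1.8] [249. 243.]
weight
   0.8 [ 4.704e+02 -2.360e+02 -2.000e-01] [294. 201.]
weight_crown
   0.61 [ 466.1 -231.   104.6] [293. 175.]
jar
   0.74 [ 588.7 -363.2   -3.7] [236. 206.]
mug
   0.78 [ 493.1 -435.3   -0.6] [243. 179.]
meter
   0.7 [366.4  19.    0.6] [384. 219.]
   0.52 [538.6  54.4  -0.7] [359. 264.]
driver
   0.95 [ 8.01e+02 -8.77e+01  3.00e-01] [246. 305.]
side cam at [1347.   36. 1035.]
oven
   0.41 [696.   66.5 178.1] [369. 247.]
door_hinge
   0.7 [595.  210.4  42.6] [422. 252.]
door_handle
   0.56 [583.4 174.4 250.4] [420. 194.]
mark_tip
   0.54 [695.5  65.  176.4] [369. 247.]
can
   0.87 [7.205e+02 3.800e+00 1.000e-01] [340. 295.]
   0.73 [583.3 173.5 247.4] [419. 195.]
   0.72 [316.2 173.5   3.1] [405. 187.]
   0.68 [ 496.9 -118.7   -0.6] [305. 224.]
   0.56 [535.5  51.9   5.1] [362. 238.]
   0.3 [ 4.613e+02 -2.337e+02  4.000e-01] [268. 212.]
pad
   0.56 [ 658.1 -219.6   -0.9] [260. 267.]
weight
   0.84 [ 4.658e+02 -2.360e+02  3.000e-01] [267. 213.]
weight_crown
   0.74 [ 471.7 -231.7  114. ] [264. 188.]
jar
   0.59 [ 586.1 -369.1    0.6] [213. 241.]
mug
   0.91 [ 491.6 -435.4   -3.1] [200. 215.]
meter
   0.67 [374.1  21.    3.7] [355. 196.]
   0.31 [590.6 210.8  38.6] [422. 252.]
driver
   0.63 [797.9 -85.8   2.4] [301. 318.]
1.3 [ 3.06724435e+00  6.78972702e-01 -3.76202318e-06]
```

View pics/scene0.png

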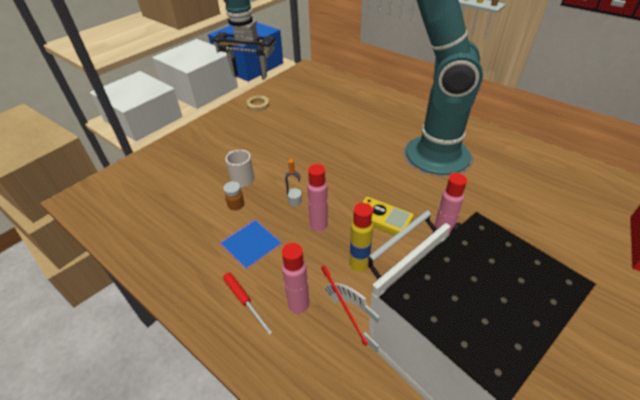

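View pics/side0.png

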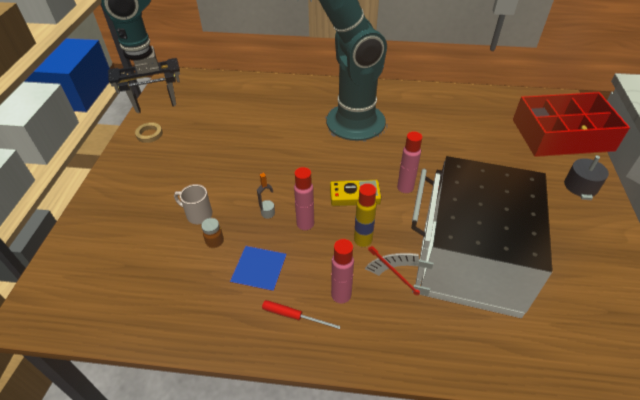

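The target can, yellow with a blue band, is at about px (361,237) in scene, world (538,54). The three other cans are pink look-alikes. The pad is at about (663,-220) and the weight at (468,-235). The oven door is shut, and the red pointer's tip is at about (697,68,175), which gives an angle near 0.76 rad. I'll look at the weight from the wrist on the way, then move the can.

```bash
cat >> h.py <<'E'
def down(phi):  # tool straight down, closing axis y at phi degrees in world xy
    th=np.radians((phi+90)/2); return Rn.from_rotvec(np.pi*np.array([np.cos(th),np.sin(th),0]))
def T(): return round(robot.observe()['t'],2)
E
python3 - <<'E'
from h import *
o=robot.observe(); i=viewer.camera_info('wrist'); R0=Rn.from_rotvec(o['tcp_rot']).as_matrix()
off=R0.T@(toW([0,0,0],i)-o['tcp_pos']); ax=R0.T@(np.array(i['R']).T@[0,0,1])
print('cam in tool',off.round(1),'axis',ax.round(3))
r=down(-25); C=r.apply(off); A=r.apply(ax)
tgt=np.array([468,-235,90.]); z=330.
s=(tgt[2]-(z+C[2]))/A[2]
p=tgt-s*A-C; print('tcp',p.round())
robot.movep(p,r.as_rotvec()); print(T())
im,i=snap('wrist','w1.png')
for n in ['weight','weight_crown']: print(n,find(n,'wrist',i))
# can
r=down(5); c=np.array([538.5,54.,0])
robot.movep(c+[0,0,260],r.as_rotvec()); print(T())
im,i=snap('wrist','w2.png')
for n in ['can','door_handle','mark_tip']: print(n,find(n,'wrist',i))
E
```

```text
cam in tool [  81.7    0.2 -170.4] axis [-0.289  0.001  0.957]
tcp [ 485. -197.  330.]
2.98
weight [(0.74, array([ 469.7, -233.4,    2.4]), array([324., 181.]))]
weight_crown [(0.85, array([ 469.3, -236.1,  110.7]), array([325., 204.]))]
4.17
can [(0.72, array([ 495.9, -114.1,    2.4]), array([282., 278.])), (0.7, array([543.2,  55.8,   3. ]), array([327., 161.])), (0.7, array([721. ,   8.5,   3.6]), array([459., 208.])), (0.65, array([3.203e+02, 1.781e+02, 2.000e-01]), array([142.,  39.]))]
door_handle [(0.76, array([583.8, 175.7, 247.8]), array([439.,  13.]))]
mark_tip [(0.67, array([694.9,  68.3, 180.8]), array([529., 204.]))]
```

```bash
python3 -c "
import cv2,numpy as np
cv2.imwrite('pics/w12.png',cv2.resize(np.vstack([cv2.imread('pics/w1.png'),cv2.imread('pics/w2.png')]),(480,600)))"
```

```text
(no output)
```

View pics/w12.png

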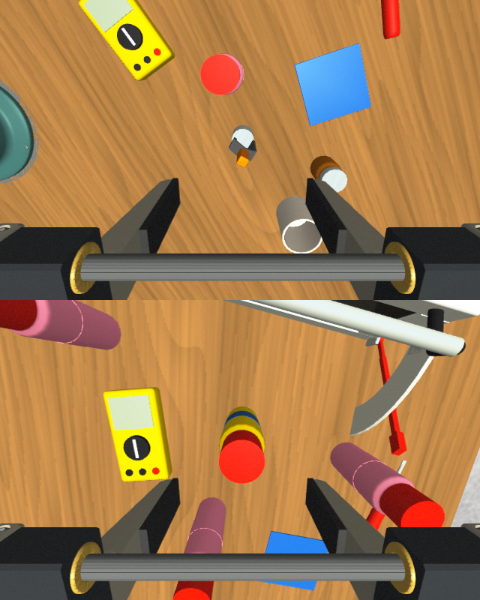

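The upper half is the wrist view of the weight: hook and orange grip at px (323,205), jar and mug near it on the right. The lower half shows the yellow can centred between the fingers at px (322,205), with the pointer at (530,200). Both agree with the fixed cameras. Now I'll move the can.

Run:
```python
from h import *
im=cv2.imread('pics/w1.png'); cv2.imwrite('pics/w1c.png',cv2.resize(im[150:240,270:380],None,fx=5,fy=5,interpolation=cv2.INTER_CUBIC))
r=down(5); c=np.array([541,55.,0])
robot.servo_line(c+[0,0,163],feed=120); grip(0.0,15)
o=robot.observe(); print('grip',o['grip_width'],o['grip_force'],o['tcp_pos'],T())
robot.servo_line(c+[0,0,230],feed=120)
r2=down(-15); p=np.array([664,-220,0.])
robot.movep(p+[0,0,230],r2.as_rotvec()); print(T(), robot.observe()['grip_width'])
robot.servo_line(p+[0,0,175],feed=120)
robot.servo_line(p+[0,0,167.5],feed=30); print(robot.observe()['contact_force'])
snap('scene','s1.png')
```

```text
grip 0.45595574004953326 14.679349581274437 [540.84499518  54.98746636 162.98409283] 6.13
8.0 0.45290736575006457
[ 0.61697435 -0.38739827 -1.81469177]
```

```bash
python3 -c "
import cv2,numpy as np
a=cv2.imread('pics/s1.png')[100:340,150:470]; b=cv2.imread('pics/w1c.png')
a=cv2.resize(a,(440,330)); b=cv2.resize(b,(360,295)); b=cv2.copyMakeBorder(b,0,35,0,0,0)
cv2.imwrite('pics/m1.png',np.hstack([a,b]))"
```

```text
(no output)
```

View pics/m1.png

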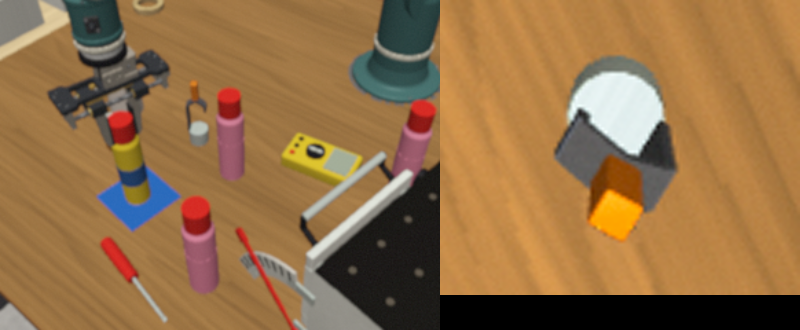

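The can now stands over the middle of the pad and is almost down. The weight's grip square in the close-up is turned about 14° clockwise in the image, and the scene view shows the shank on the left, so the mouth opens to image right. Next: set the can down and release it, then grasp the door bar.

```bash
cat > door.py <<'E'
from h import *
# oven frame estimate: least squares over hinge point, yaw, mark angle from the pinned points
from scipy.optimize import least_squares
H=np.array([[584.7,174.7,247.8],[583.4,174.4,250.4],[583.8,175.7,247.8]])
M=np.array([[698,71.8,173.6],[695.5,65,176.4],[694.9,68.3,180.8]])
G=np.array([[595,210.4,42.6]])
def axes(psi): return np.array([np.cos(psi),np.sin(psi),0]),np.array([-np.sin(psi),np.cos(psi),0])
def handle(h,psi,a):
    x,_=axes(psi); return np.array([h[0],h[1],40])-x*(35*np.cos(a)+210*np.sin(a))+[0,0,210*np.cos(a)-35*np.sin(a)]
def tip(h,psi,m):
    x,y=axes(psi); return np.array([h[0],h[1],40])-x*187*np.sin(m)-128*y+[0,0,187*np.cos(m)]
def fit(H=H,M=M,G=G,a0=0):
    f=lambda v: np.concatenate([(H-handle(v,v[2],a0)).ravel(),(M-tip(v,v[2],v[3])).ravel(),(G-[v[0],v[1],40]).ravel()])
    return least_squares(f,[593,210,1.42,.76]).x
E
python3 - <<'E'
from door import *
p=np.array([664,-220,0.])
robot.servo_line(p+[0,0,166],feed=30); print(robot.observe()['contact_force'])
grip(0.85); robot.servo_line(p+[0,0,270],feed=200); print(T())
v=fit(); print('fit',v, np.degrees(v[2]))
hb=handle(v,v[2],0); print('handle',hb)
i=viewer.camera_info('scene'); print('scene right',np.array(i['R'])[0].round(2))
print('side right',np.array(viewer.camera_info('side')['R'])[0].round(2))
for phi in (np.degrees(v[2]),np.degrees(v[2])-180):
    for tilt in (0,45):
        x,y=axes(v[2])
        r=Rn.from_rotvec(-np.radians(tilt)*y*1)*down(phi)
        b=handle(v,v[2],np.radians(tilt)); q=kin.ik(b+19*r.apply([0,0,1]),r.as_rotvec()); print(phi,tilt,r.apply([0,0,1]).round(2),None if q is None else np.round(q,2))
im,i=snap('scene'); print(find('can','scene',i))
E
```

```text
[ 0.20863353  0.28292166 -1.68781056]
10.66
fit [590.0161524  210.85408726   1.41626566   0.7377011 ] 81.14604482727025
handle [584.62907916 176.27115156 250.        ]
scene right [-0.63  0.78 -0.02]
side right [-0.12  0.99 -0.01]
81.14604482727025 0 [ 0. -0. -1.] [ 0.23  0.52 -0.8   1.65  0.41  1.15  0.74]
81.14604482727025 45 [ 0.11  0.7  -0.71] [ 1.01  0.84 -1.04  1.89 -0.13  0.75  1.68]
-98.85395517272975 0 [-0. -0. -1.] [-0.17  0.4  -0.23  1.68  0.1   1.08 -2.16]
-98.85395517272975 45 [ 0.11  0.7  -0.71] [ 0.6   0.58 -0.43  1.92 -0.74  0.9  -0.97]
[(0.92, array([ 665.5, -217.7,    1.8]), array([250., 243.])), (0.91, array([7.24e+02, 5.00e+00, 4.00e-01]), array([297., 304.])), (0.76, array([315.9, 177. ,   1.4]), array([442., 234.])), (0.68, array([ 495. , -117.2,    2.4]), array([319., 223.]))]
```

Run:
```python
from door import *
v=fit(); _,y=axes(v[2])
phi=np.degrees(v[2])-180
rt=lambda a: Rn.from_rotvec(-0.5*a*y)*down(phi)
tcp=lambda a,d=16: handle(v,v[2],a)+d*rt(a).apply([0,0,1])
robot.movep(tcp(0,-60),rt(0).as_rotvec()); grip(0.5)
robot.servo_line(tcp(0),feed=120); print(robot.observe()['contact_force'],T())
grip(0.0,40); o=robot.observe(); print('grip',o['grip_width'],o['grip_force'])
for a in np.linspace(0,v[3],7)[1:]:
    robot.servo_line(tcp(a),feed=70,rotation=rt(a).as_rotvec()); o=robot.observe(); print(a.round(2),o['contact_force'].round(1),round(o['grip_width'],3))
robot.hold(0.2); print(robot.observe()['contact_force'],T())
im,i=snap('scene','s2.png')
for n in ['door_handle','mark_tip']: print(n,find(n,'scene',i))
im,i=snap('side','d2.png')
for n in ['door_handle','mark_tip']: print(n,find(n,'side',i))
print(handle(v,v[2],v[3]),tip(v,v[2],v[3]))
a=cv2.imread('pics/s2.png')[180:380,250:450]; b=cv2.imread('pics/d2.png')[170:320,320:470]
cv2.imwrite('pics/m2.png',np.hstack([cv2.resize(a,(400,400)),cv2.resize(b,(400,400))]))
```

```text
[ 0.49677977 -0.79962178  0.72678189] 13.93
grip 0.11858674563168173 40.003345012664795
0.12 [0.4 4.9 3. ] 0.119
0.25 [-0.9  6.   5.1] 0.117
0.37 [-1.1  4.   5. ] 0.116
0.49 [-1.1  3.3  3.7] 0.114
0.61 [-0.4  5.1  3. ] 0.118
0.74 [-1.   5.9 -0.1] 0.119
[0.04793564 4.7520834  0.38719633] 17.81
door_handle [(0.88, array([564.6,  49.4, 169.2]), array([354., 226.]))]
mark_tip [(0.91, array([697.4,  71.7, 174.1]), array([324., 268.])), (0.64, array([ 4.673e+02, -2.358e+02,  1.000e-01]), array([294., 201.]))]
door_handle [(0.96, array([564.8,  45.4, 169.8]), array([363., 207.]))]
mark_tip [(0.69, array([694.3,  65.8, 176.5]), array([369., 247.]))]
[564.28992802  45.70163379 171.86291553] [697.13220337  66.87748603 178.3831273 ]
```

View pics/m2.png

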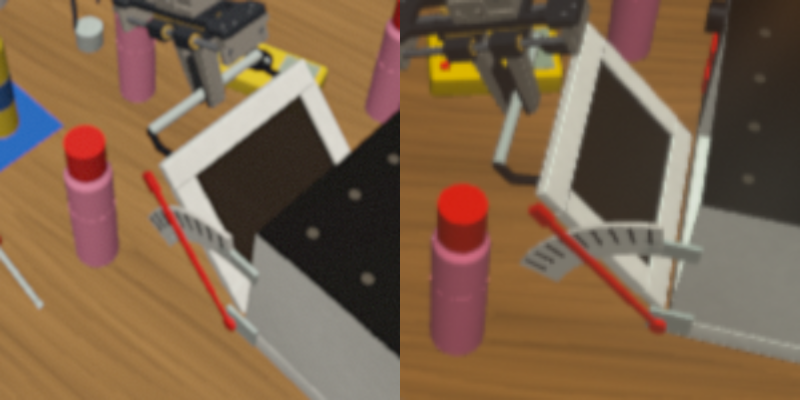

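The two close-ups show the door side edge nearly parallel to the red pointer in both views: tip at (150,178) on the left and (540,212) on the right. I'll quantify this by fitting the red pixels and the measured bar position together.

```bash
cat > meas.py <<'E'
from door import *
def redpix(im,box):
    x0,y0,x1,y1=box; s=im[y0:y1,x0:x1].astype(int)
    m=((s[...,0]>120)&(s[...,1]<70)&(s[...,2]<70)).astype(np.uint8)
    n,l,st,_=cv2.connectedComponentsWithStats(m,connectivity=8)
    k=1+np.argmax(st[1:,3]); yy,xx=np.where(l==k); return np.c_[xx+x0,yy+y0].astype(float)
def proj(X,i):
    q=np.array(i['camera_matrix'])@(np.array(i['R'])@X+np.array(i['t'])); return q[:2]/q[2]
def linefit(P):
    vx,vy,x,y=cv2.fitLine(P.astype(np.float32),cv2.DIST_HUBER,0,.01,.01).ravel(); d=np.array([vx,vy])*np.sign(vy); c=np.array([x,y])
    t=(P-c)@d; return c+d*t.min(),c+d*t.max()   # tip end, pivot end
E
python3 - <<'E'
from meas import *
o=robot.observe(); zt=Rn.from_rotvec(o['tcp_rot']).apply([0,0,1]); bar=o['tcp_pos']-16*zt; print('bar by arm',bar.round(1))
boxes={'scene':(315,260,375,350),'side':(362,240,425,298)}
obs={}
for c,f in (('scene','s2.png'),('side','d2.png')):
    im=cv2.imread('pics/'+f)[:,:,::-1]; i=viewer.camera_info(c)
    P=redpix(im,boxes[c]); t,b=linefit(P); obs[c]=(i,t,b); print(c,len(P),t.round(1),b.round(1))
H2=np.array([[564.6,49.4,169.2],[564.8,45.4,169.8]]); M2=np.vstack([M,[[697.4,71.7,174.1],[694.3,65.8,176.5]]])
def f(v):
    hx,hy,psi,m,a=v; r=[]
    _,y=axes(psi)
    for i,t,b in obs.values():
        n=np.array([-(b-t)[1],(b-t)[0]])/np.linalg.norm(b-t)
        pt=proj(tip(v,psi,m),i); pb=proj(np.array([hx,hy,40])-128*y,i)
        r+=[(pt-t)@n/.5,(pb-b)@n/.5,np.linalg.norm(pt-t)/1.5]
    for X in H: r+=list((X-handle(v,psi,0))/4)
    for X in H2: r+=list((X-handle(v,psi,a))/4)
    for X in M2: r+=list((X-tip(v,psi,m))/5)
    r+=list((G[0]-[hx,hy,40])/4)
    x,_=axes(psi); d=bar-handle(v,psi,a); r+=[d@x/1.5,d[2]/2.5]
    return np.array(r)
s=least_squares(f,[590,211,1.416,.738,.738]); cov=np.linalg.inv(s.jac.T@s.jac)
print(s.x.round(4),np.sqrt(np.diag(cov)).round(4),'diff sd',np.sqrt(cov[3,3]+cov[4,4]-2*cov[3,4]).round(4),'res',s.fun[:6].round(1))
E
```

```text
bar by arm [564.3  48.6 172.2]
scene 258 [322.3 265.8] [365.6 344.2]
side 228 [369.2 246.8] [418.2 293.9]
[591.0246 212.364    1.4119   0.7416   0.7357] [0.9044 1.2332 0.0079 0.0081 0.0093] diff sd 0.0105 res [-0.6 -0.4  0.3  0.6  0.4  0.8]
```

Door at 0.736 against mark at 0.742, ±0.01, so it is in line. Next I'll release the door and fetch the weight.

Run:
```python
from meas import *
o=robot.observe(); Rt=Rn.from_rotvec(o['tcp_rot'])
grip(0.35); robot.servo_line(o['tcp_pos']-Rt.apply([0,0,90]),feed=150)
o=robot.observe(); off=np.array([81.7,.2,-170.4])
# yaw of the grip square from the w1 close-up
i=viewer.camera_info('wrist'); Rc=np.array(i['R'])@Rt.as_matrix()           # cam <- tool
R1=Rc@down(-25).as_matrix().T; c1=np.array([485,-197,330])+down(-25).apply(off); K=np.linalg.inv(np.array(i['camera_matrix']))
Z=[]
for X,Y in ((600,187),(643,198),(630,240),(588,228)):
    d=R1.T@(K@[270+(X-440)/3.27,150+Y/3.27,1]); Z.append(c1+d*(160-c1[2])/d[2])
Z=np.array(Z); e=Z[1]-Z[0]; e2=Z[2]-Z[3]; print(Z.mean(0).round(1),[round(float(np.degrees(np.arctan2(k[1],k[0]))),1) for k in (e,e2,Z[2]-Z[1],Z[3]-Z[0])],np.linalg.norm(e),np.linalg.norm(Z[2]-Z[1]))
ang=np.degrees(np.arctan2(*(e+e2)[1::-1])); ang2=np.degrees(np.arctan2(*((Z[2]-Z[1])+(Z[3]-Z[0]))[1::-1]))+90
phi=(ang+ang2)/2; print('phi',phi,ang,ang2)
assert -60<phi<-20
r=down(phi); w=np.array([469,-235,0.])
robot.movep(w+[0,0,240],r.as_rotvec()); grip(0.7)
im,i=snap('wrist','w3.png'); print(find('weight_crown','wrist',i),find('weight','wrist',i),T())
s,i2=snap('scene','s3.png')
print(find('door_handle','scene',i2))
cv2.imwrite('pics/m3.png',np.hstack([cv2.resize(im[60:360,170:470,::-1],(400,400)),cv2.resize(s[150:310,220:380,::-1],(400,400))]))
```

```text
[ 470.8 -231.4  160. ] [-40.2, -42.1, -131.0, -130.8] 14.199237301271433 14.85464419593201
phi -41.02603459273965 -41.11677559656113 -40.93529358891817
[(0.82, array([ 466. , -237.4,  111.2]), array([322., 195.]))] [(0.74, array([ 471.8, -230. ,    2. ]), array([322., 163.]))] 21.17
[(0.85, array([564.7,  48.7, 168. ]), array([353., 226.]))]
```

View pics/m3.png

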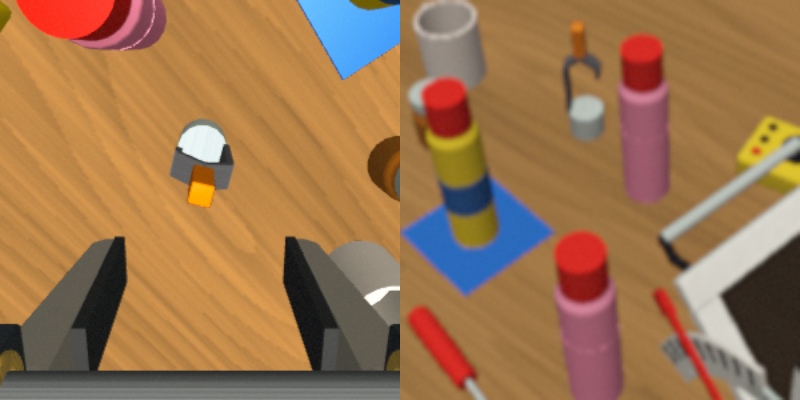

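The left view shows the grip block centred between the fingers and roughly square to them. The right view shows the shank at (568,90) and the free tip at (598,78), so the mouth faces scene right and the weight's x axis is at about 139°. The can stands upright on the pad. Now I'll grasp the weight and carry it.

Run:
```python
from meas import *
w=np.array([469.5,-233.5,0.]); 
robot.servo_line(w+[0,0,126],feed=130); print(robot.observe()['contact_force'].round(1))
grip(0.0,30); o=robot.observe(); print('grip',o['grip_width'],o['grip_force'],T())
robot.servo_line(w+[0,0,366],feed=200)
psi=1.4119; x,y=axes(psi); bar=np.array([564.4,48.6,171.5])
r=down(np.degrees(psi)-180)
pos=lambda out,wz: bar-out*x+[0,0,126-wz]   # weight-frame height wz level with the bar
p=pos(75,62); p[2]=366
robot.movep(p,r.as_rotvec()); print(T())
robot.servo_line(pos(75,62),feed=150); robot.hold(.3); o=robot.observe(); print('F',o['contact_force'].round(2),o['grip_width'],T())
s,i=snap('scene'); print(find('weight_crown','scene',i),find('door_handle','scene',i))
d,i=snap('side'); print(find('weight_crown','side',i),find('door_handle','side',i)); print('expect crown',pos(75,62)-[0,0,19])
m,_=snap('wrist')
cv2.imwrite('pics/m4.png',np.hstack([cv2.resize(s[130:290,260:420,::-1],(400,400)),cv2.resize(d[140:300,290:450,::-1],(400,400))]))
```

```text
[-0.1 -0.4  0.3]
grip 0.16374487763406723 29.999720323830843 23.09
25.75
F [ 0.21 -0.11 -4.03] 0.16579144870951074 27.07
[(0.92, array([553.5, -25.4, 216. ]), array([330., 194.]))] [(0.6, array([561.3,  48.6, 166.3]), array([354., 225.]))]
[(0.9, array([553.4, -25.1, 218.5]), array([336., 188.]))] [(0.94, array([563.7,  47.4, 174.9]), array([364., 205.]))]
expect crown [552.53285999 -25.4551888  216.5       ]
```

View pics/m4.png

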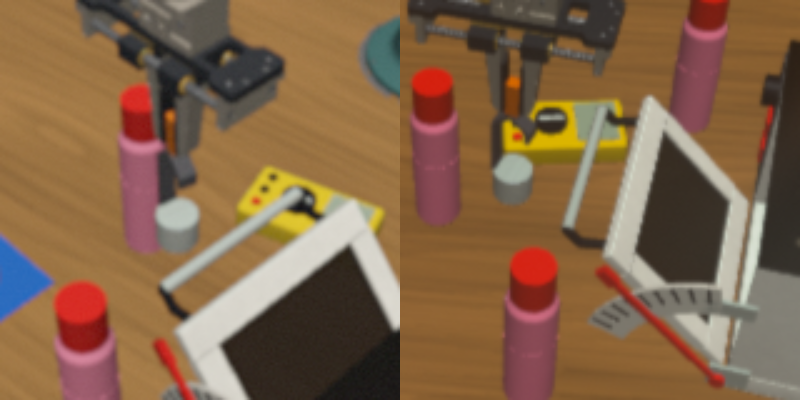

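The weight hangs plumb in the gripper with its mouth towards the bar, shank at (497,145) and tip at (530,125) in the right view. The measured crown matches the expected position. Now I'll hook it on.

Run:
```python
from meas import *
psi=1.4119; x,y=axes(psi); bar=np.array([564.4,48.6,171.5])
pos=lambda out,wz: bar-out*x+[0,0,126-wz]
robot.servo_line(pos(0,62),feed=70); print('in',robot.observe()['contact_force'].round(2))
robot.servo_line(pos(0,102),feed=60); F0=robot.observe()['contact_force']; print('F0',F0.round(2))
for wz in np.arange(103,112.5,.75):
    robot.servo_line(pos(0,wz),feed=25); robot.hold(.1); F=robot.observe()['contact_force']; print(wz,F.round(2))
    if F[2]>-1.2 : break
s,i=snap('scene'); d,i2=snap('side','d5.png'); print(T(),find('door_handle','side',i2),find('weight_crown','side',i2))
cv2.imwrite('pics/m5.png',np.hstack([cv2.resize(s[150:290,280:420,::-1],(400,400)),cv2.resize(d[160:300,310:450,::-1],(400,400))]))
```

```text
in [ 0.84  0.26 -3.73]
F0 [ 0.62 -0.45 -3.74]
103.0 [ 1.4   0.09 -3.91]
103.75 [ 0.37  0.03 -3.88]
104.5 [ 0.64  0.54 -3.5 ]
105.25 [ 0.68 -0.41 -4.13]
106.0 [-0.79 -0.1  -3.06]
106.75 [-0.13  0.96 -1.92]
107.5 [-0.68  1.66  1.97]
32.01 [(0.83, array([561.3,  46.7, 171.4]), array([364., 205.]))] [(0.7, array([565.5,  45.9, 174.1]), array([363., 206.]))]
```

View pics/m5.png

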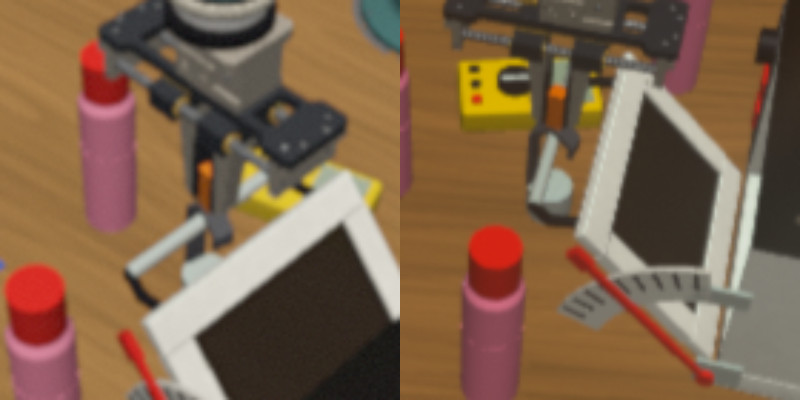

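The bar sits inside the hook in both views and the weight has transferred to it. Releasing.

Run:
```python
from meas import *
p=robot.observe()['tcp_pos']
robot.servo_line(p+[0,0,.6],feed=20); robot.hold(.2); print(robot.observe()['contact_force'].round(2))
grip(0.4); p=robot.observe()['tcp_pos']
robot.servo_line(p+[0,0,70],feed=60); robot.servo_line(p+[0,-60,220],feed=200); robot.hold(2.5); print(T())
obs=[]
boxes={'scene':(315,260,375,350),'side':(362,240,425,298)}
ims=[]
for k in range(2):
  for c in ('scene','side'):
    im,i=snap(c); print(c,find('door_handle',c,i),find('weight_crown',c,i)[:1],find('mark_tip',c,i)[:1])
    if k==0:
        ims.append(im); t,b=linefit(redpix(im,boxes[c])); print(t.round(1),b.round(1))
    else: print('motion',np.abs(im[180:290,310:440].astype(int)-ims[0 if c=='scene' else 1][180:290,310:440]).max())
  robot.hold(.4)
s,d=ims; print(T())
cv2.imwrite('pics/m6.png',np.hstack([cv2.resize(s[180:340,230:390,::-1],(400,400)),cv2.resize(d[160:300,310:450,::-1],(400,400))]))
```

```text
[ 0.03  1.76 -2.06]
37.83
scene [(0.72, array([563.9,  49.9, 169.9]), array([354., 225.]))] [(0.74, array([562.9,  51.5, 170.2]), array([355., 225.]))] [(0.61, array([699.7,  70.1, 174.7]), array([323., 268.]))]
[322.3 265.8] [365.6 344.2]
side [(0.88, array([564.4,  46.9, 170.2]), array([364., 207.]))] [(0.92, array([566.7,  48.4, 173.7]), array([364., 207.]))] [(0.73, array([698.2,  63.6, 177.8]), array([368., 248.]))]
[369.2 246.8] [418.2 293.9]
scene [(0.73, array([562. ,  48.4, 167.7]), array([354., 225.]))] [(0.69, array([566.7,  48.9, 169.6]), array([353., 226.]))] [(0.76, array([697.6,  71.7, 176.2]), array([324., 267.]))]
motion 17
side [(0.81, array([565.5,  50.1, 169.7]), array([365., 207.]))] [(0.73, array([564.3,  47.8, 178.2]), array([364., 205.]))] [(0.8, array([699.6,  68.2, 176.1]), array([370., 249.]))]
motion 5
39.43
```

View pics/m6.png

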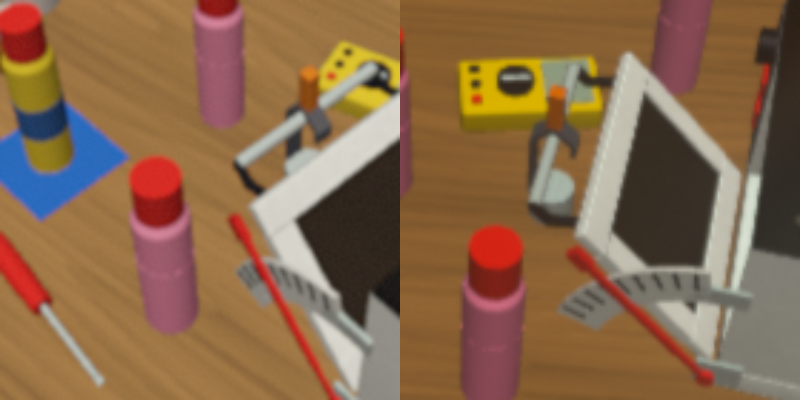

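The weight hangs on the bar, the can is on the pad, the pointer is unmoved to the pixel and the door is still in line with it. I'll let the last sway die out and hand in.

Run:
```python
from h import *
robot.hold(5); a,_=snap('scene'); robot.hold(.4); b,_=snap('scene')
print('motion',np.abs(a[180:290,310:440].astype(int)-b[180:290,310:440]).max(),T())
print(robot.job_done())
```

```text
motion 15 44.93
the job is handed in; nothing more can be done
None
```

I handed the job in at about 45 s: the can is upright on the pad, the door is in line with the pointer (about 0.74 rad, to within about 0.01 rad as measured before the weight went on, no visible change since), and the weight hangs on the handle bar. The last two pictures, 0.4 s apart, still differed slightly around the weight, which is either camera noise or a faint sway.

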